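# Park a coffee grinder's lock plunger and open its grind collar

### The job

The red coffee grinder's hopper is off so that its burrs can be cleaned. Unlock the grind collar: pull up the sprung black lock plunger on its rim, twist it anticlockwise into its rest notch and let it go so that it stays up by itself. Then turn the collar by its black handle post anticlockwise until it comes up gently against its coarse stop, and leave it there; do not force the plunger, the locked collar or the stop, and leave the other things on the worktop where they stand.

Things in the scene. Friction and masses are not known exactly. Their poses are not given: they have to be found in the camera images.
- grinder: red coffee grinder, hopper taken off; round deck 192 mm across, its top 140 mm over the worktop. Fixed. Origin on the worktop under the collar's vertical axis; z up; -x points to the lock plunger, its chute and fork face 35 degrees anticlockwise of that. A dark bracket on the rim, up to 158 mm high and 112 mm from the axis, carries the plunger's sleeve.
- sleeve (a point): point on the plunger's axis at the bracket's top, 158 mm up. The steel sleeve round it, 27 mm across, has two equal deep slots, crests, rest notches and end walls for the cross pin. Going anticlockwise from the slot: crest 11 mm above the slot's floor, then the rest notch, middle at 1.05 rad (60 deg), floor 8 mm above the slot's, then at once an end wall. The walls' top is at 180 mm.
- plunger: lock plunger: black fluted knob, 34 mm diameter, 22 mm high, white line on top along its x. Origin at the knob's centre, on the vertical axis 76 mm from the collar's, 193 mm up when fully down (start; x as the grinder's x, nose between collar teeth). Lifts and turns about z only. 2 mm of air under the knob to the sleeve's walls when down. Forced if it bears on the sleeve with over 35 N.
- cross_pin (a point): middle of the brass cross pin under the knob, along the plunger's x; it runs in the sleeve. Spring: pulls down with 8 N when down, 12 N in the rest notch, 15 N at the hard upper shoulder, plus friction. Lift: 11 mm to clear the crest, 15 mm at the shoulder. Then twist anticlockwise (+z); in the notch the play is 0.98 to 1.12 rad, the wall stops it there. Let down, it rests 8 mm up.
- collar: grind collar: aluminium ring on the deck, 140 mm diameter, top 14 mm over the deck, 30 index teeth round it (164 mm across). Origin on its axis at the deck's top; starts with x as the grinder's x, turns about z only and opens anticlockwise from above (+). Locked while the plunger is down; forced when it bears on the plunger with over 35 N. Friction about 4 N at the post; it stays where left.
- handle (a point): centre of the collar's handle, an upright black post, 17 mm diameter, 36 mm long (18 mm above and below this point), 62 mm from the collar's axis at -115 degrees (-2.007 rad) from the collar's x; this point is 177 mm over the worktop. The post is fixed to the collar.
- lug (a point): outer end of the collar's lug, under the post, 95 mm from the axis, 153 mm up. It meets the coarse stop: a dark block 11 mm wide, 18 mm high with a brass screw (24 mm in all) on the deck's rim, 85 to 100 mm from the axis. Where it is clamped varies and is not measured: after 0.75 to 1.30 rad of turn; feel for it. The stop is forced by over 25 N; a few newtons are enough.
- hopper: the grinder's clear plastic bean hopper, standing upside down on its 162 mm black rim, 136 mm high; origin at the centre of its underside. Leave it.
- cup: white cup with a red line, 62 x 89 x 52 mm; origin at its underside. Leave it.
- coffee_jar: glass jar with a dark lid, 83 mm diameter, 130 mm high; origin at its underside. Leave it.
- sugar_tin: pale grey tin with a lid and a round knob, 70 mm diameter, 85 mm high; origin at its underside. Leave it.
- teaspoon: steel teaspoon, 137 mm long, lying flat; origin at its underside. Leave it.

How it is judged:
By the outcome, as a careful person would: the job done as asked, in the order asked, and still so for the second after the job is handed in, with the robot touching nothing.
It also fails if it takes over 64 s, if anything falls off the work surface, if the arm or the gripper's body presses on something with over 40 N, if the wrist force passes 120 N, or if a joint passes its speed limit or range.

### The arm

A 6-joint arm with a two-finger parallel gripper is mounted at the origin on a cart in front of the work surface, level with it; the furniture and walls round the work are solid. World frame = base frame: x ahead of the robot, y to its left, z up, the work surface at z = 0. Lengths are in m, angles in rad, forces in N, time in s.
With the tool pointing down it reaches from about 0.375 to 0.9 m from the base axis. Payload 3.1 kg.
Tool frame: the origin (TCP) lies at the very end of the fingers, on their centre line; the grasp point (between the pads) lies 19 mm behind it; z points along the fingers, y is the line along which they close (so a half turn about z gives the same grasp; the last joint's range is limited). The gripper opens to 87 mm and grips with 3 to 60 N. Pads are 19 mm wide; open, the fingers measure 117 mm over their backs; the gripper's body (75 mm by 190 mm) begins 51 mm behind the grasp point.
Start: joints at [-1.383, 0.527, 1.433, -0, 1.181, -0.178], TCP at [0.224, -0.584, 0.223] pointing down, gripper open.
Joint ranges: [-3.08, 3.08], [-0.75, 2.2], [0.22, 2.44], [-1.43, 4.57], [0, 2.65], [-2.85, 2.85]. Speed limits (rad/s): [2.79, 2.79, 3.14, 3.14, 3.14, 3.14].

### API

Orientations are given as a unit quaternion [x, y, z, w].
In Python, from rig import status, viewer, robot gives the robot as it stands.
- The arm moves only by the tool arm_command, never from a script. Its arguments are lists of equal length, an entry for each row: "delta_rot": the turn, a rotation vector about the tool's x, y, z in degrees, a list of three; "delta_pos": the shift along the tool's x, y, z in m, a list of three; "gripper": the closure, from -1 (fully open) to 1 (shut). In form: {"delta_rot": [[rx, ry, rz], ...], "delta_pos": [[dx, dy, dz], ...], "gripper": [gripper, ...]}. A call has 1 to 12 rows; each row is the pose to reach, as a shift and turn from the pose commanded when the call began, along the tool's axes at that moment; what a row does not reach only later rows make up. A row lasts 1/12 s, in which the tool goes at most 41.7 mm and 7.16 degrees, less where a joint would pass 70% of its speed; a pose out of reach is approached as far as the arm can. A call with a gripper value outside its range is refused whole. The fingers move at their own pace and stop on an object; "grip_force" is the grip in N (left out, the last holds). Time passes only in rows, so rows that repeat a pose let the fingers close. It gives the time, the measured TCP pose, the force, the opening and the grip force at its end, in the units of the state.
- status.get_obs(): the state, without advancing time (a new reading comes with each control period).
- viewer.camera(name): name is "side" or "top" or "wrist"; returns a dict with "pixels" (400x640x3 uint8, blue, green, red), "fx", "fy", "cx", "cy" (pixels), "pose" (4x4, takes a point from camera to world coordinates); the wrist camera has in their place "mount" (4x4, takes a point from camera to tool coordinates, whose origin is the TCP and whose axes are the flange's). Camera axes: x right, y down, z forward; pixel columns grow to the right and rows downward; lengths in m; the calibration is good to about 2 mm. A picture is of the moment at which its call begins: read the wrist's pose just before it. There is no depth.
- robot.hand_in(): hands the job in; it is judged then, once.
The state is a dict: "time": time; "q": joint angles; "joint_velocities": joint speeds; "joint_torque": joint torques, N m; "position": TCP position; "tool_rot": TCP orientation; "ft_force": force on the tool from outside, world axes, zero at the start; "moment": the same for the moment, N m; "grip_width": finger opening in m; "grip_force": force on a finger pad.
Only numpy, scipy, OpenCV 4.12 (cv2) and the standard library are available. Lean on these libraries where they do the work, as an engineer would, in place of code of your own. Each camera call takes 0.05 s, during which the arm holds its last target. There are 200 camera calls.

## Working session

There is one attempt and no reset: what is moved stays moved. The work goes in short steps, Python scripts to look and compute and a tool call to move; the robot and the scene stay as the last step left them, time stands still between calls to the robot, and variables do not carry over. Pictures are saved under pics/ and viewed, at most 10 in all, crops included, and the job is handed in when it is done.

Besides the shell and the picture viewer there is one more tool, called after "Call:" as a command line: name --argument value ..., lists and objects as JSON in quotes. arm_command: Moves the arm, as the interface text tells. Its arguments: {"type":"object","properties":{"delta_rot":{"type":"array","items":{"type":"array","items":{"type":"number"}}},"delta_pos":{"type":"array","items":{"type":"array","items":{"type":"number"}}},"gripper":{"type":"array","items":{"type":"number"}},"grip_force":{"type":"number"}},"required":["delta_rot","delta_pos","gripper"]}

```bash
mkdir -p pics; cat > h.py <<'E'
import numpy as np, cv2
from scipy.spatial.transform import Rotation as R
from rig import status, viewer, robot
def cam(n):
    o=status.get_obs(); c=viewer.camera(n)
    if 'pose' in c: T=np.array(c['pose'])
    else:
        W=np.eye(4); W[:3,:3]=R.from_quat(o['tool_rot']).as_matrix(); W[:3,3]=o['position']; T=W@np.array(c['mount'])
    return np.array(c['pixels']),c,T
def ray(c,T,u,v,z):
    d=T[:3,:3]@np.array([(u-c['cx'])/c['fx'],(v-c['cy'])/c['fy'],1]); return T[:3,3]+d*(z-T[2,3])/d[2]
def proj(c,T,p):
    q=T[:3,:3].T@(np.asarray(p)-T[:3,3]); return np.array([c['fx']*q[0]/q[2]+c['cx'],c['fy']*q[1]/q[2]+c['cy']])
E
python3 - <<'E'
from h import *
np.set_printoptions(precision=4,suppress=True)
for n in ['top','side']:
    p,c,T=cam(n); cv2.imwrite(f'pics/{n}0.png',p); print(n,T,c['fx'],c['cx'],c['cy'])
print(status.get_obs()); print(viewer.camera('wrist')['mount'])
E
```

```text
top [[ 0.0016 -0.9945  0.1046  0.3816]
 [-0.9999 -0.      0.015  -0.2014]
 [-0.015  -0.1046 -0.9944  1.39  ]
 [ 0.      0.      0.      1.    ]] 498.96610321190116 313.7925750924526 204.56940822584727
side [[-0.3232 -0.7036  0.6328 -0.2193]
 [-0.9463  0.236  -0.2209  0.0507]
 [ 0.0061 -0.6702 -0.7421  1.0137]
 [ 0.      0.      0.      1.    ]] 480.1848177584475 318.46722937728447 205.79610225101277
{'time': 0.1, 'q': array([-1.3835,  0.5284,  1.4338, -0.    ,  1.1814, -0.1785]), 'joint_velocities': array([-0.0002, -0.0026, -0.0049, -0.0011,  0.0004, -0.0023]), 'joint_torque': array([ -0.0003, -44.0987, -17.715 ,   0.0635,   0.0534,  -0.    ]), 'position': array([ 0.2235, -0.583 ,  0.2217]), 'tool_rot': array([ 0.9833,  0.1819, -0.    , -0.001 ]), 'ft_force': array([0.3905, 0.4526, 0.1246]), 'moment': array([0.0218, 0.0285, 0.0258]), 'grip_force': 0.0, 'grip_width': 0.08691252022649612}
[[-0.0009 -0.9636 -0.2672  0.0739]
 [ 1.     -0.0008 -0.0003  0.0013]
 [ 0.     -0.2672  0.9636 -0.161 ]
 [ 0.      0.      0.      1.    ]]
```

View pics/top0.png

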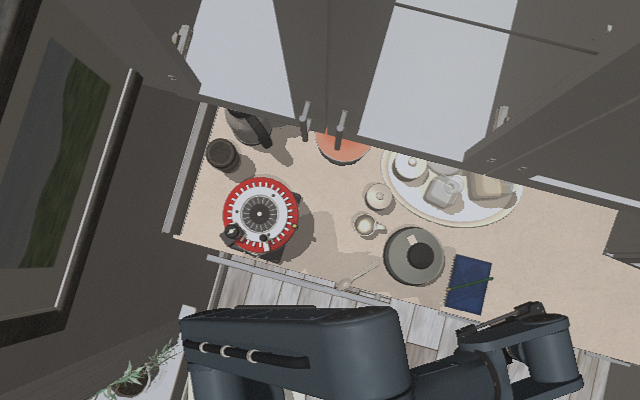

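View pics/side0.png

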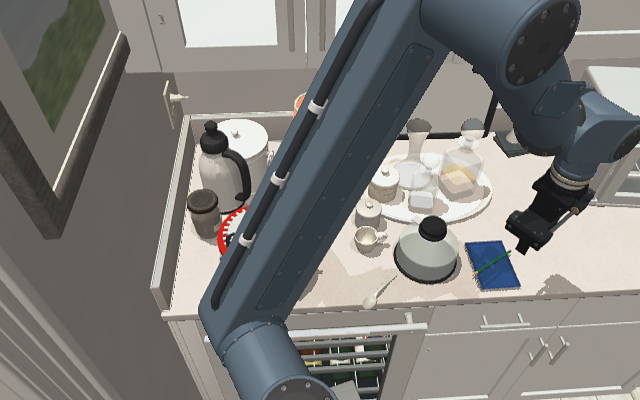

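The top view shows the red grinder at about (260,213), with the dark plunger near (232,232) and the post near (264,240). In the side view the arm hides the grinder. Next I'll measure it on an enlarged crop.

```bash
python3 - <<'E'
from h import *
np.set_printoptions(precision=4,suppress=True)
p,c,T=cam('top')
h=cv2.cvtColor(p,cv2.COLOR_BGR2HSV)
m=(((h[...,0]<8)|(h[...,0]>172))&(h[...,1]>150)&(h[...,2]>80)).astype(np.uint8)
m[:, 310:]=0
k=cv2.findNonZero(m); hull=cv2.convexHull(k); e=cv2.fitEllipse(hull); print(e)
C=ray(c,T,*e[0],.14); print('centre',C, 'diam',e[1][0]/498.97*(1.39-.14),e[1][1]/498.97*1.25)
for u,v,z in [(232,231,.204),(264,239,.195)]:
    q=ray(c,T,u,v,z); d=q-C; print(q,np.hypot(*d[:2]),np.degrees(np.arctan2(d[1],d[0])))
cv2.imwrite('pics/c1.png',cv2.resize(p[165:275,205:315],None,fx=5.4,fy=5.4,interpolation=cv2.INTER_CUBIC))
E
```

```text
((260.15936279296875, 214.373291015625), (74.1473159790039, 74.88416290283203), 37.69902038574219)
centre [ 0.4882 -0.0475  0.14  ] diam 0.18575093687747735 0.18759685678205107
[0.443  0.0113 0.204 ] 0.07420415127715284 127.56275731005552
[ 0.4243 -0.0642  0.195 ] 0.06602191602085074 -165.30503950557897
```

View pics/c1.png

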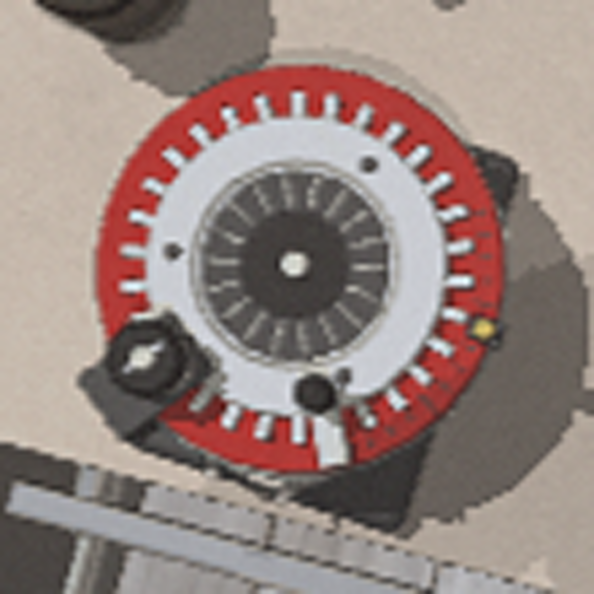

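The crop shows the knob at crop (143,355), the post at (316,392), the lug at (332,455) and the stop's brass screw at (484,328). Radii and angles match the given sizes, and the stop should come after about 0.9 rad. I'll move above the plunger.

Call:
arm_command --delta_rot '[[0,0,0],[0,0,0],[0,0,0],[0,0,-7],[0,0,-14],[0,0,-21],[0,0,-29],[0,0,-29],[0,0,-29],[0,0,-29],[0,0,-29],[0,0,-29]]' --delta_pos '[[0,0,-0.04],[0,0,-0.08],[0,0,-0.1],[0.416,-0.478,-0.1],[0.416,-0.478,-0.1],[0.416,-0.478,-0.1],[0.416,-0.478,-0.1],[0.416,-0.478,-0.1],[0.416,-0.478,-0.1],[0.416,-0.478,-0.1],[0.416,-0.478,-0.1],[0.416,-0.478,-0.1]]' --gripper '[-1,-1,-1,-1,-1,-1,-1,-1,-1,-1,-1,-1]'

```text
time: 1.2
position: [0.3524, -0.2293, 0.3226]
tool_rot: [0.907, 0.422, 0.0, 0.0]
ft_force: [1.7, 0.3, -1.1]
grip_width: 0.087
grip_force: 0.0
```

Call:
arm_command --delta_rot '[[0,0,0],[0,0,0],[0,0,0],[0,0,0],[0,0,0],[0,0,0],[0,0,0],[0,0,0],[0,0,0],[0,0,0]]' --delta_pos '[[0.242,-0.088,0.03],[0.242,-0.088,0.03],[0.242,-0.088,0.03],[0.242,-0.088,0.03],[0.242,-0.088,0.03],[0.242,-0.088,0.03],[0.242,-0.088,0.03],[0.242,-0.088,0.03],[0.242,-0.088,0.03],[0.242,-0.088,0.03]]' --gripper '[-1,-1,-1,-1,-1,-1,-1,-1,-1,-1]'

```text
time: 2.03
position: [0.4404, 0.0093, 0.2926]
tool_rot: [0.907, 0.422, -0.0, 0.0]
ft_force: [-0.5, 0.5, 0.4]
grip_width: 0.0869
grip_force: 0.0
```

```bash
python3 - <<'E'
from h import *
np.set_printoptions(precision=4,suppress=True)
p,c,T=cam('wrist'); cv2.imwrite('pics/w1.png',p); o=status.get_obs(); print(o['position'],o['q'],o['ft_force'],o['time'])
for q in [(.441,.0125,.204),(.488,-.0475,.154),(.426,-.062,.195)]: print(proj(c,T,q))
np.savez('w1',T=T,k=[c['fx'],c['cx'],c['cy']])
E
```

```text
[0.4404 0.009  0.2927] [-0.2338  0.1833  1.7767 -0.0007  1.1814  0.4674] [ 0.3098 -0.3202 -0.4253] 2.0833
[316.6622 202.3953]
[389.7467 203.7394]
[355.7347 267.7306]
```

View pics/w1.png

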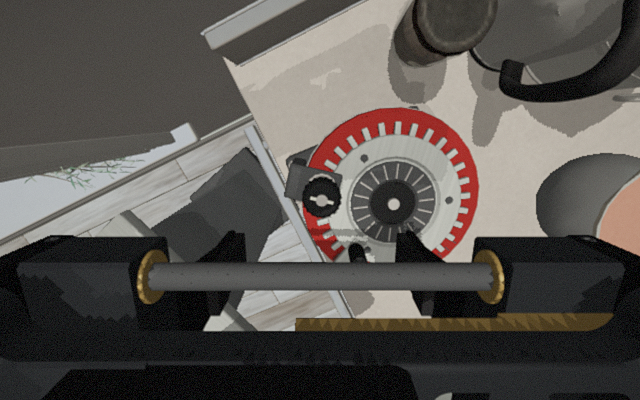

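The wrist view shows the knob top at about (322,197), the hub at (394,204) and the post top at about (358,252). All are within 6 px of prediction. I'll refine from these points.

```bash
python3 - <<'E'
from h import *
np.set_printoptions(precision=4,suppress=True)
z=np.load('w1.npz'); T=z['T']; f,cx,cy=z['k']; c=dict(fx=f,fy=f,cx=cx,cy=cy)
p=cv2.imread('pics/w1.png'); g=cv2.cvtColor(p,cv2.COLOR_BGR2GRAY)
h=cv2.cvtColor(p,cv2.COLOR_BGR2HSV)
m=(((h[...,0]<8)|(h[...,0]>172))&(h[...,1]>150)&(h[...,2]>80)).astype(np.uint8); m[235:]=0;m[:,500:]=0
e=cv2.fitEllipse(cv2.convexHull(cv2.findNonZero(m))); print(e, 'deck c',ray(c,T,*e[0],.14)); print(f)
K=ray(c,T,322,197,.204); H=ray(c,T,393.5,204,.154); P=ray(c,T,358,252,.195)
for n,q in zip('KHP',(K,H,P)): print(n,q,np.hypot(*(q-H)[:2]),np.degrees(np.arctan2(*(q-H)[1::-1])))
x=slice(300,345); 
cv2.imwrite('pics/w1c.png',cv2.resize(p[165:275,285:405],None,fx=5,fy=5,interpolation=cv2.INTER_CUBIC))
E
```

```text
((389.6392822265625, 192.2122802734375), (166.67108154296875, 178.37884521484375), 61.574161529541016) deck c [ 0.4955 -0.0424  0.14  ]
302.8415960587013
K [0.4476 0.0132 0.204 ] 0.07675030227773703 124.27161817990918
H [ 0.4908 -0.0502  0.154 ] 0.0 0.0
P [ 0.4376 -0.0507  0.195 ] 0.05314537673035687 -179.505407028447
```

View pics/w1c.png

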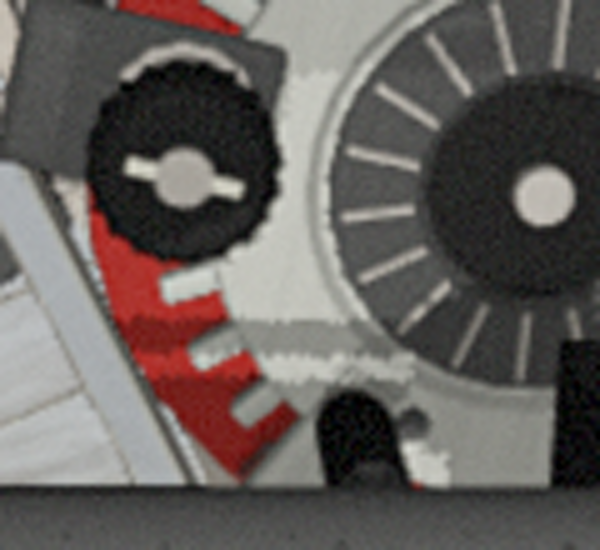

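The close crop gives the knob top at about (322,200) and its white line at -52° in the world frame, which agrees with the plunger being at 128° from the axis. I'll descend to about (0.445, 0.011).

Call:
arm_command --delta_rot '[[0,0,0],[0,0,0],[0,0,0],[0,0,0],[0,0,0],[0,0,0],[0,0,0],[0,0,0],[0,0,0],[0,0,0]]' --delta_pos '[[0.0045,0.002,0.02],[0.0045,0.002,0.04],[0.0045,0.002,0.06],[0.0045,0.002,0.08],[0.0045,0.002,0.095],[0.0045,0.002,0.105],[0.0045,0.002,0.112],[0.0045,0.002,0.116],[0.0045,0.002,0.116],[0.0045,0.002,0.116]]' --gripper '[-1,-1,-1,-1,-1,-1,-1,-1,-1,-1]'

```text
time: 2.92
position: [0.4454, 0.012, 0.1769]
tool_rot: [0.907, 0.422, 0.0, 0.0]
ft_force: [0.2, 0.5, 0.2]
grip_width: 0.0873
grip_force: 0.0
```

```bash
python3 - <<'E'
from h import *
np.set_printoptions(precision=4,suppress=True)
p,c,T=cam('wrist'); o=status.get_obs(); print(o['position'],o['q'],o['ft_force'],o['time'])
cv2.imwrite('pics/w2.png',p)
E
```

```text
[0.4456 0.0121 0.1771] [-0.2245  0.3618  1.9176 -0.      0.8608  0.4752] [-0.386  -0.4903 -0.1246] 2.9667
```

View pics/w2.png

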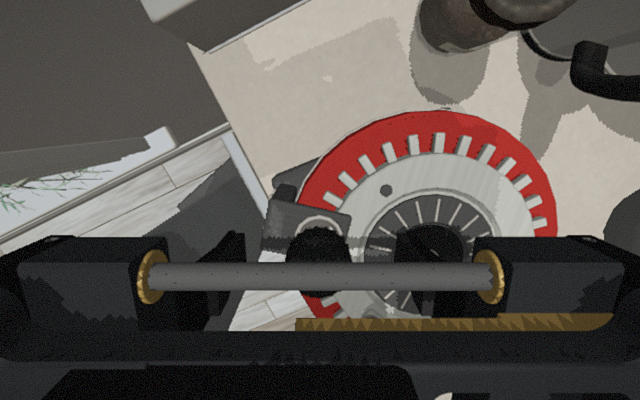

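The knob sits at u≈319, midway between the fingers (239 and 399), so I'll close.

Call:
arm_command --delta_rot '[[0,0,0],[0,0,0],[0,0,0],[0,0,0],[0,0,0],[0,0,0],[0,0,0],[0,0,0],[0,0,0],[0,0,0],[0,0,0],[0,0,0]]' --delta_pos '[[0,0,0],[0,0,0],[0,0,0],[0,0,0],[0,0,0],[0,0,0],[0,0,0],[0,0,0],[0,0,0],[0,0,0],[0,0,0],[0,0,0]]' --gripper '[1,1,1,1,1,1,1,1,1,1,1,1]' --grip_force 15

```text
time: 3.97
position: [0.4447, 0.0129, 0.1765]
tool_rot: [0.907, 0.422, -0.0, -0.0]
ft_force: [-1.3, 1.8, 1.2]
grip_width: 0.0332
grip_force: 15.0
```

Call:
arm_command --delta_rot '[[0,0,0],[0,0,0],[0,0,0],[0,0,0],[0,0,0],[0,0,0],[0,0,0],[0,0,0],[0,0,0],[0,0,0],[0,0,0],[0,0,0]]' --delta_pos '[[0,0,0],[0,0,0],[0,0,-0.001],[0,0,-0.003],[0,0,-0.005],[0,0,-0.007],[0,0,-0.009],[0,0,-0.011],[0,0,-0.012],[0,0,-0.013],[0,0,-0.013],[0,0,-0.013]]' --gripper '[1,1,1,1,1,1,1,1,1,1,1,1]' --grip_force 40

```text
time: 4.97
position: [0.4446, 0.0129, 0.1894]
tool_rot: [0.906, 0.422, -0.0, -0.0]
ft_force: [2.0, 3.7, -13.4]
grip_width: 0.0327
grip_force: 40.0
```

```bash
python3 - <<'E'
from h import *
np.set_printoptions(precision=4,suppress=True)
o=status.get_obs(); print(o['position'],o['q'],o['ft_force'],o['moment'],o['time'])
p,c,T=cam('wrist'); 
cv2.imwrite('pics/w3.png',cv2.resize(p[190:300,250:390],None,fx=5,fy=5))
E
```

```text
[0.4446 0.0129 0.1894] [-0.2235  0.3402  1.9047  0.0004  0.8975  0.4753] [  1.9736   3.7109 -13.3804] [ 0.4762 -0.2874  0.0166] 4.9667
```

The pull is 13.4 N after a 12.9 mm lift, so the plunger is up. Next is the anticlockwise twist, which is negative about tool z.

Call:
arm_command --delta_rot '[[0,0,-5],[0,0,-10],[0,0,-15],[0,0,-20],[0,0,-25],[0,0,-30],[0,0,-35],[0,0,-40],[0,0,-45],[0,0,-50],[0,0,-55],[0,0,-60]]' --delta_pos '[[0,0,0],[0,0,0],[0,0,0],[0,0,0],[0,0,0],[0,0,0],[0,0,0],[0,0,0],[0,0,0],[0,0,0],[0,0,0],[0,0,0]]' --gripper '[1,1,1,1,1,1,1,1,1,1,1,1]'

```text
time: 6.02
position: [0.4436, 0.0131, 0.1891]
tool_rot: [0.572, 0.82, -0.001, -0.001]
ft_force: [-0.7, 3.1, -12.6]
grip_width: 0.0325
grip_force: 40.0
```

```bash
python3 - <<'E'
from h import *
np.set_printoptions(precision=4,suppress=True)
o=status.get_obs(); print(o['position'],o['tool_rot'],o['q'],o['ft_force'],o['moment'],o['time'])
E
```

```text
[0.4436 0.0131 0.1891] [ 0.5721  0.8202 -0.0005 -0.0015] [-0.2234  0.3403  1.9057  0.0002  0.8988 -0.5762] [ -0.7275   3.1352 -12.6457] [ 0.5046 -0.1267  0.0125] 6.0167
```

Call:
arm_command --delta_rot '[[0,0,0],[0,0,0],[0,0,0],[0,0,0],[0,0,0],[0,0,0]]' --delta_pos '[[0,0,0.001],[0,0,0.002],[0,0,0.003],[0,0,0.004],[0,0,0.005],[0,0,0.005]]' --gripper '[1,1,1,1,1,1]'

```text
time: 6.52
position: [0.4437, 0.0131, 0.1847]
tool_rot: [0.574, 0.819, -0.001, -0.001]
ft_force: [-4.0, 4.4, -7.5]
grip_width: 0.0326
grip_force: 40.0
```

Call:
arm_command --delta_rot '[[0,0,0],[0,0,0],[0,0,0],[0,0,0],[0,0,0],[0,0,0],[0,0,0],[0,0,0],[0,0,0],[0,0,0],[0,0,0],[0,0,0]]' --delta_pos '[[0,0,0.0005],[0,0,0],[0,0,0],[0,0,0],[0,0,0],[0,0,0],[0,0,-0.02],[0,0,-0.05],[0,0,-0.08],[0,0,-0.11],[0,0,-0.11],[0,0,-0.11]]' --gripper '[1,-0.4,-0.4,-0.4,-0.4,-0.4,-0.4,-0.4,-0.4,-0.4,-0.4,-0.4]'

```text
time: 7.52
position: [0.4468, 0.0121, 0.2966]
tool_rot: [0.574, 0.819, 0.001, 0.003]
ft_force: [0.1, -0.3, -0.8]
grip_width: 0.0607
grip_force: 0.0
```

```bash
python3 - <<'E'
from h import *
np.set_printoptions(precision=4,suppress=True)
o=status.get_obs(); print(o['position'],o['ft_force'],o['q'],o['time'])
p,c,T=cam('wrist'); print(proj(c,T,(.4445,.012,.212)),proj(c,T,(.4445,.012,.204)))
cv2.imwrite('pics/w4.png',p[60:400,180:560])
np.savez('w4',T=T,k=[c['fx'],c['cx'],c['cy']])
E
```

```text
[0.4468 0.0121 0.2966] [ 0.1183 -0.2956 -0.8105] [-0.2237  0.1857  1.7613 -0.0004  1.1881 -0.5718] 7.5167
[316.2415 204.2614] [316.3084 201.6787]
```

View pics/w4.png

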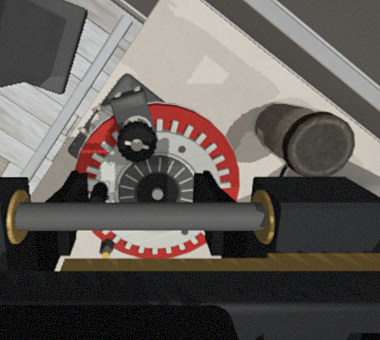

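The white line turned with the tool, so the plunger stayed in its notch at 60°. The post is at crop (98,190) and the stop screw at (106,250). I'll go over the post with the fingers tangential.

Call:
arm_command --delta_rot '[[0,0,7],[0,0,14],[0,0,21],[0,0,28],[0,0,35],[0,0,42],[0,0,49],[0,0,56],[0,0,63],[0,0,70],[0,0,77],[0,0,84]]' --delta_pos '[[-0.02,-0.013,0],[-0.04,-0.026,0],[-0.065,-0.0415,0],[-0.065,-0.0415,0],[-0.065,-0.0415,0],[-0.065,-0.0415,0],[-0.065,-0.0415,0],[-0.065,-0.0415,0],[-0.065,-0.0415,0],[-0.065,-0.0415,0],[-0.065,-0.0415,0],[-0.065,-0.0415,0]]' --gripper '[-0.2,-0.2,-0.2,-0.2,-0.2,-0.2,-0.2,-0.2,-0.2,-0.2,-0.2,-0.2]'

```text
time: 8.57
position: [0.4272, -0.0624, 0.2928]
tool_rot: [0.975, 0.222, -0.002, -0.001]
ft_force: [-0.1, -0.4, -0.2]
grip_width: 0.052
grip_force: 0.0
```

Call:
arm_command --delta_rot '[[0,0,7],[0,0,13],[0,0,13],[0,0,13]]' --delta_pos '[[0,0,0],[0,0,0],[0,0,0],[0,0,0]]' --gripper '[-0.2,-0.2,-0.2,-0.2]'

```text
time: 8.9
position: [0.4275, -0.0624, 0.2933]
tool_rot: [0.993, 0.114, -0.001, -0.001]
ft_force: [0.4, 0.0, 0.0]
grip_width: 0.0519
grip_force: 0.0
```

```bash
python3 - <<'E'
from h import *
np.set_printoptions(precision=4,suppress=True)
o=status.get_obs(); print(o['position'],o['tool_rot'],o['q'],o['time'])
p,c,T=cam('wrist'); print(proj(c,T,(.430,-.063,.195)),proj(c,T,(.4445,.012,.212)))
cv2.imwrite('pics/w5.png',p)
np.savez('w5',T=T,k=[c['fx'],c['cx'],c['cy']])
E
```

```text
[ 0.4275 -0.0624  0.2933] [ 0.9935  0.1141 -0.0013 -0.0007] [-0.4047  0.1707  1.7915 -0.0001  1.1823  0.9373] 8.9
[320.4268 200.7608] [233.9155 169.2743]
```

View pics/w5.png

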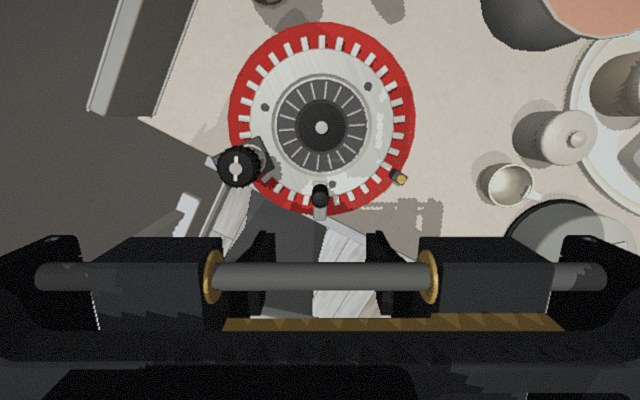

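The post top is at about (320,200) and the knob at (238,168), both within 4 px of prediction. The stop screw is at (401,179). I'll descend round the post and narrow the fingers to a loose cage.

Call:
arm_command --delta_rot '[[0,0,0],[0,0,0],[0,0,0],[0,0,0],[0,0,0],[0,0,0],[0,0,0],[0,0,0],[0,0,0],[0,0,0],[0,0,0],[0,0,0]]' --delta_pos '[[0.002,0.001,0.025],[0.002,0.001,0.05],[0.002,0.001,0.075],[0.002,0.001,0.095],[0.002,0.001,0.11],[0.002,0.001,0.118],[0.002,0.001,0.123],[0.002,0.001,0.123],[0.002,0.001,0.123],[0.002,0.001,0.123],[0.002,0.001,0.123],[0.002,0.001,0.123]]' --gripper '[-0.2,-0.2,-0.2,-0.2,-0.2,-0.2,-0.2,0.1,0.3,0.45,0.45,0.45]' --grip_force 5

```text
time: 9.95
position: [0.4309, -0.0633, 0.1723]
tool_rot: [0.994, 0.113, 0.001, 0.0]
ft_force: [0.5, -0.4, 0.4]
grip_width: 0.0284
grip_force: 0.0
```

```bash
cat > arc.py <<'E'
import sys
from h import *
np.set_printoptions(precision=4,suppress=True)
A=np.array([.491,-.049]); o=status.get_obs()
r=R.from_quat(o['tool_rot']).as_matrix(); p=o['position']
ph=np.arctan2(*(p[:2]-A)[::-1]); print('t',o['time'],'pos',p,'rad',np.hypot(*(p[:2]-A)),'ang',np.degrees(ph),'yaw',np.degrees(np.arctan2(r[1,0],r[0,0])),'F',o['ft_force'],'w',o['grip_width'],o['grip_force'])
tg=np.array([-np.sin(ph),np.cos(ph)]); print('F along motion',o['ft_force'][:2]@tg)
for a in np.arange(1,9)*float(sys.argv[1]):
    q=ph+np.radians(a); d=np.append(A+.062*np.array([np.cos(q),np.sin(q)])-p[:2],0); print(a,(r.T@d).round(4))
E
python3 arc.py 5
```

```text
t 9.95 pos [ 0.4309 -0.0633  0.1723] rad 0.06181809152258534 ang -166.6087674875374 yaw 12.972576434498901 F [ 0.4732 -0.4251  0.379 ] w 0.02835731779135013 0.0
F along motion 0.5231685828753688
5.0 [0.0001 0.0054 0.    ]
10.0 [0.0008 0.0108 0.    ]
15.0 [0.002 0.016 0.   ]
20.0 [0.0037 0.0212 0.    ]
25.0 [0.0058 0.0262 0.    ]
30.0 [0.0084 0.0309 0.    ]
35.0 [0.0113 0.0355 0.0001]
40.0 [0.0146 0.0397 0.0001]
```

Call:
arm_command --delta_rot '[[0,0,-2.5],[0,0,-5],[0,0,-7.5],[0,0,-10],[0,0,-12.5],[0,0,-15],[0,0,-17.5],[0,0,-20],[0,0,-22.5],[0,0,-25],[0,0,-27.5],[0,0,-30]]' --delta_pos '[[0,0.0027,0],[0.0001,0.0054,0],[0.0004,0.0081,0],[0.0008,0.0108,0],[0.0013,0.0134,0],[0.002,0.016,0],[0.0028,0.0186,0],[0.0037,0.0212,0],[0.0047,0.0237,0],[0.0058,0.0262,0],[0.007,0.0286,0],[0.0084,0.0309,0]]' --gripper '[0.45,0.45,0.45,0.45,0.45,0.45,0.45,0.45,0.45,0.45,0.45,0.45]'

```text
time: 10.95
position: [0.4445, -0.0899, 0.1718]
tool_rot: [0.93, 0.367, -0.0, -0.002]
ft_force: [-1.8, 4.2, 1.8]
grip_width: 0.024
grip_force: 1.8
```

```bash
python3 arc.py 1.5
```

```text
t 10.95 pos [ 0.4445 -0.0899  0.1718] rad 0.06196780373618457 ang -138.63956863005902 yaw 43.04629021077404 F [-1.8228  4.1564  1.8412] w 0.024036992145531275 1.8013278068974614
F along motion -4.324130336123525
1.5 [-0.0001  0.0016 -0.    ]
3.0 [-0.      0.0032 -0.    ]
4.5 [ 0.      0.0049 -0.    ]
6.0 [ 0.0001  0.0065 -0.    ]
7.5 [ 0.0003  0.0081 -0.    ]
9.0 [ 0.0004  0.0097 -0.    ]
10.5 [ 0.0007  0.0113 -0.    ]
12.0 [ 0.0009  0.0129 -0.    ]
```

Friction is about 4.3 N and the collar moves freely. I'll keep going, then slow down.

Call:
arm_command --delta_rot '[[0,0,-1.5],[0,0,-3],[0,0,-4.5],[0,0,-6],[0,0,-7.5],[0,0,-9],[0,0,-10.5],[0,0,-12]]' --delta_pos '[[0,0.0016,0],[0,0.0032,0],[0.0001,0.0049,0],[0.0002,0.0065,0],[0.0003,0.0081,0],[0.0005,0.0097,0],[0.0007,0.0113,0],[0.001,0.0129,0]]' --gripper '[0.45,0.45,0.45,0.45,0.45,0.45,0.45,0.45]'

```text
time: 11.62
position: [0.4536, -0.0985, 0.1716]
tool_rot: [0.887, 0.462, -0.0, -0.002]
ft_force: [-1.3, 4.4, 1.0]
grip_width: 0.024
grip_force: 1.7
```

```bash
python3 arc.py 1
```

```text
t 11.6167 pos [ 0.4536 -0.0985  0.1716] rad 0.06205041409250873 ang -127.03599396522671 yaw 55.001613106121695 F [-1.2617  4.4143  0.9945] w 0.024047920279315453 1.669686888344586
F along motion -3.665945402910044
1.0 [ 0.      0.0011 -0.    ]
2.0 [ 0.      0.0022 -0.    ]
3.0 [ 0.      0.0032 -0.    ]
4.0 [ 0.      0.0043 -0.    ]
5.0 [ 0.0001  0.0054 -0.    ]
6.0 [ 0.0002  0.0065 -0.    ]
7.0 [ 0.0002  0.0076 -0.    ]
8.0 [ 0.0003  0.0086 -0.    ]
```

Call:
arm_command --delta_rot '[[0,0,-1],[0,0,-2],[0,0,-3],[0,0,-4],[0,0,-5]]' --delta_pos '[[0,0.0011,0],[0,0.0022,0],[0,0.0032,0],[0,0.0043,0],[0.0001,0.0054,0]]' --gripper '[0.45,0.45,0.45,0.45,0.45]'

```text
time: 12.03
position: [0.4593, -0.1029, 0.1715]
tool_rot: [0.866, 0.5, -0.0, -0.0]
ft_force: [-2.3, 3.1, 1.2]
grip_width: 0.0237
grip_force: 1.7
```

Call:
arm_command --delta_rot '[[0,0,-0.7],[0,0,-1.5]]' --delta_pos '[[0,0.0008,0],[0,0.0016,0]]' --gripper '[0.45,0.45]'

```text
time: 12.2
position: [0.4608, -0.1039, 0.1715]
tool_rot: [0.859, 0.511, -0.0, -0.0]
ft_force: [-1.7, 3.6, 0.3]
grip_width: 0.0235
grip_force: 1.6
```

```bash
python3 arc.py 1 | head -3
```

```text
t 12.2 pos [ 0.4608 -0.1039  0.1715] rad 0.06265623056051138 ang -118.80142571418716 yaw 61.522417115985725 F [-1.7262  3.5519  0.2547] w 0.023479137415846296 1.6183025407372043
F along motion -3.2238929640255476
1.0 [ 0.0007  0.0011 -0.    ]
```

Call:
arm_command --delta_rot '[[0,0,-0.7],[0,0,-1.5]]' --delta_pos '[[0.0002,0.0008,0],[0.0004,0.0016,0]]' --gripper '[0.45,0.45]'

```text
time: 12.37
position: [0.4622, -0.1046, 0.1715]
tool_rot: [0.852, 0.523, -0.0, -0.0]
ft_force: [-2.4, 2.7, 1.1]
grip_width: 0.0242
grip_force: 1.8
```

Call:
arm_command --delta_rot '[[0,0,-0.7],[0,0,-1.5]]' --delta_pos '[[0.0002,0.0008,0],[0.0004,0.0016,0]]' --gripper '[0.45,0.45]'

```text
time: 12.53
position: [0.4637, -0.1052, 0.1715]
tool_rot: [0.845, 0.534, -0.001, -0.0]
ft_force: [-4.0, 0.7, 1.9]
grip_width: 0.0237
grip_force: 1.9
```

Call:
arm_command --delta_rot '[[0,0,-0.7],[0,0,-1.5]]' --delta_pos '[[0.0001,0.0008,0],[0.0002,0.0016,0]]' --gripper '[0.45,0.45]'

```text
time: 12.7
position: [0.4645, -0.1053, 0.1714]
tool_rot: [0.838, 0.545, -0.001, -0.001]
ft_force: [-7.0, 1.3, 3.0]
grip_width: 0.0242
grip_force: 3.2
```

Call:
arm_command --delta_rot '[[0,0,-0.7],[0,0,-1.5]]' --delta_pos '[[0.0001,0.0008,0],[0.0002,0.0016,0]]' --gripper '[0.45,0.45]'

```text
time: 12.87
position: [0.4646, -0.1051, 0.1713]
tool_rot: [0.831, 0.556, -0.002, -0.002]
ft_force: [-8.3, 2.2, 5.2]
grip_width: 0.0244
grip_force: 4.4
```

Call:
arm_command --delta_rot '[[0,0,0],[0,0,0]]' --delta_pos '[[0,0.0008,0],[0,0.0008,0]]' --gripper '[0.45,0.45]'

```text
time: 13.03
position: [0.4647, -0.1051, 0.1713]
tool_rot: [0.831, 0.556, -0.003, -0.003]
ft_force: [-8.5, 2.1, 6.0]
grip_width: 0.024
grip_force: 4.5
```

```bash
python3 arc.py 1 | head -2
```

```text
t 13.0333 pos [ 0.4647 -0.1051  0.1713] rad 0.06195651237409385 ang -115.15402738113842 yaw 67.55013806410166 F [-8.5267  2.0831  5.9874] w 0.024029703247005096 4.548683110624552
F along motion -8.60350256268668
```

The tool has stopped moving and the force rose from about 4 N to 8.6 N, at a turn matching the stop's place in the image. The collar is on its stop. I'll back off, open and lift.

Call:
arm_command --delta_rot '[[0,0,0],[0,0,0],[0,0,0],[0,0,0],[0,0,0],[0,0,0],[0,0,0],[0,0,0],[0,0,0],[0,0,0],[0,0,0],[0,0,0]]' --delta_pos '[[0,-0.002,0],[0,-0.004,0],[0,-0.006,0],[0,-0.006,0],[0,-0.006,0],[0,-0.006,0],[0,-0.006,-0.01],[0,-0.006,-0.03],[0,-0.006,-0.06],[0,-0.006,-0.09],[0,-0.006,-0.12],[0,-0.006,-0.15]]' --gripper '[0.45,0.45,0.4,0.2,0.1,0.1,0.1,0.1,0.1,0.1,0.1,0.1]'

```text
time: 14.03
position: [0.4627, -0.1038, 0.3232]
tool_rot: [0.832, 0.555, 0.0, 0.0]
ft_force: [1.6, -1.0, 0.8]
grip_width: 0.0392
grip_force: 0.0
```

Call:
arm_command --delta_rot '[[0,0,0],[0,0,0],[0,0,0],[0,0,0]]' --delta_pos '[[0,0,0],[0,0,0],[0,0,0],[0,0,0]]' --gripper '[0.1,0.1,0.1,0.1]'

```text
time: 14.37
position: [0.4615, -0.1033, 0.3201]
tool_rot: [0.832, 0.555, -0.001, -0.001]
ft_force: [-0.5, 0.8, -0.1]
grip_width: 0.0389
grip_force: 0.0
```

```bash
python3 - <<'E'
from h import *
o=status.get_obs(); print(o['position'],o['ft_force'],o['time'])
p,c,T=cam('wrist')
t,_,_=cam('top')
a=cv2.resize(p[40:250,150:470],(640,420),interpolation=cv2.INTER_CUBIC)
b=cv2.resize(t[165:275,205:315],(420,420),interpolation=cv2.INTER_CUBIC)
cv2.imwrite('pics/end.png',cv2.resize(np.hstack([a,b]),(800,317)))
E
```

```text
[ 0.46153022 -0.10331365  0.32010374] [-0.47214104  0.75302662 -0.09144798] 14.3667
```

View pics/end.png

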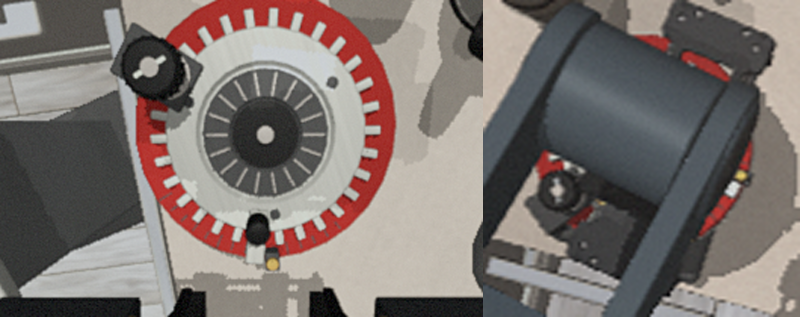

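The final picture shows the lug at (255,255) against the stop at (272,262). The plunger at (150,68) is still turned and up, and the arm is clear.

```bash
python3 -c "
from rig import robot; print(robot.hand_in())"
```

```text
the job is handed in; nothing more can be done
None
```

The plunger is up and resting in its notch, the collar is turned anticlockwise gently against its coarse stop, the other things on the worktop were not touched, and the job was handed in at about 14.5 s.

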